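# Put the dropper bottle away in its lidded jar

## Robot

A 6-joint arm with a two-finger parallel gripper is mounted at the origin on a cart in front of the work surface, level with it; the furniture and walls round the work are solid. World frame = base frame: x ahead of the robot, y to its left, z up, the work surface at z = 0. Lengths are in m, angles in rad, forces in N, time in s.
With the tool pointing down it reaches from about 0.225 to 0.875 m from the base axis. Payload 3.4 kg.
Tool frame: the origin (TCP) lies at the very end of the fingers, on their centre line; the grasp point (between the pads) lies 19 mm behind it; z points along the fingers, y is the direction in which the jaws open and shut (so a half turn about z gives the same grasp; the last joint's range is limited). The gripper opens to 85 mm and grips with 20 to 120 N. Pads are 22 mm wide; open, the fingers measure 114 mm over their backs; the gripper's body (76 mm by 85 mm) begins 54 mm behind the grasp point. The pads swing forward as they close: fully open they stand 13 mm farther back than shut.
Start: joints at [-1.331, 0.276, 1.505, -0, 1.361, -0.121], TCP at [0.203, -0.538, 0.231] pointing down, gripper open.
Joint ranges: [-2.89, 2.89], [-0.75, 2.08], [0.22, 2.7], [-1.18, 4.32], [0.11, 2.71], [-2.7, 2.7]. Speed limits (rad/s): [2.57, 2.57, 3.14, 3.14, 3.14, 3.14].

## Interface

Orientations are given as a unit quaternion [w, x, y, z].
In Python, from rig import manip gives the robot as it stands. The module is installed in compiled form; this text tells all that it offers.
- The arm moves only by the tool carry_out, never from a script. Its argument "moves" is one flat list of numbers, 5 for each row, row after row: the opening in per cent of the stroke, from 0 (shut) to 100 (fully open), then the shift along the world's x, y, z in cm, then the turn about the world's z in rad. A call has exactly 10 rows; each row shifts and turns the commanded pose from where the row before left it; what a row does not reach is not made up. A row lasts 1/10 s, in which the tool goes at most 50 mm and 8.59 degrees, less where a joint would pass 70% of its speed; a pose out of reach is approached as far as the arm can. A call is refused whole if a number of a shift passes 5 or a number of a turn 0.15, either way. A call with a gripper value outside its range is refused whole. The fingers move at their own pace and stop on an object; "squeeze" is the grip in N (left out, the last holds). Time passes only in rows, so rows that do not move let the fingers close, or fill a call up. It gives the time, the measured TCP pose, the force and the opening at its end, in the units of the state.
- manip.get_state(): the state, without advancing time (a new reading comes with each control period).
- manip.get_image(name): name is "scene" or "side" or "wrist"; returns the picture (420x560x3 uint8, red, green, blue); there is no depth.
- manip.camera_info(name): a dict with "fov_y" (degrees; the focal length in pixels is half the picture's height over the tangent of half this angle, whatever the lens; pixels are square), "cx", "cy" (the principal point, pixels), "rvec" (rotation vector, rad) and "tvec" (3), from world to camera coordinates, as OpenCV has them; the wrist camera has in their place "hand_eye" (4x4, takes a point from camera to tool coordinates, whose origin is the TCP and whose axes are the flange's). Camera axes: x right, y down, z forward; pixel columns grow to the right and rows downward; lengths in m; the calibration is good to about 2 mm. A picture is of the moment at which its call begins: read the wrist's pose just before it. camera_info takes no time and is no camera call.
- manip.sign_off(): hands the job in, once; it reports no verdict.
The state is a dict: "clock": time; "qpos": joint angles; "qd": joint speeds; "effort": joint torques, N m; "position": TCP position; "ee_rot": TCP orientation; "contact_force": force on the tool from outside, world axes, zero at the start; "moment": the same for the moment, N m; "width": finger opening in m.
Only numpy, scipy, OpenCV 4.12 (cv2) and the standard library are available. Lean on these libraries where they do the work, as an engineer would, in place of code of your own. Each camera call takes 0.05 s, during which the arm holds its last target. There are 200 camera calls.

## Task

The loose dropper bottle belongs in the clear jar in which its twin already stands. Lift that jar's lid off by the knob and set it aside knob up, wholly on the bare rubber mat; stand the bottle upright on the jar's floor beside its twin, then put the lid back so that it sits fully down on the jar. Leave the other jar closed, and do not shift the jars or anything else on the bench.

Things in the scene. Friction and masses are not known exactly. Their poses are not given: they have to be found in the camera images.
- bottle_center (a point): The loose dropper bottle standing on the bench: round, 29 mm diameter, 76 mm tall, small cream plastic bottle with white dropper cap, about 40 g; point on its axis half-way up (38 mm above its underside), z along its axis.
- twin_center (a point): A second dropper bottle just like it, standing inside one of the two jars (which one changes), about 30 mm from that jar's axis; same point, half-way up.
- bung_center (a point): A plain dark rubber bung, 38 mm wide below and 48 mm above, 32 mm tall, standing inside the jar that the twin bottle is not in, about 30 mm from its axis; point on its axis half-way up.
- jar_1: The left (+y) of two equal clear jars, loose, 0.7 kg: 130 mm outer diameter, 95 mm tall, wall 4 mm (mouth 122 mm inside), floor 6 mm thick. Origin at the centre of its underside, z up.
- lid_1_knob (a point): Loose steel lid of jar_1, 130 g: disc 134 mm wide, 5 mm thick; below it a plug 114 mm wide enters the mouth 6 mm; round dark knob on top. Point: on the axis (z), at the knob's gripping height; knob 28 mm wide 10 mm above and below it, top 13 mm above. Disc top 25 mm, disc underside (on the rim) 30 mm, plug underside 36 mm below it. Seated: 125 mm above the jar's underside; on the mat: 39 mm above the bench.
- jar_2: The right (-y) of two equal clear jars, loose, 0.7 kg: 130 mm outer diameter, 95 mm tall, wall 4 mm (mouth 122 mm inside), floor 6 mm thick. Origin at the centre of its underside, z up.
- lid_2_knob (a point): Loose steel lid of jar_2, 130 g: disc 134 mm wide, 5 mm thick; below it a plug 114 mm wide enters the mouth 6 mm; round dark knob on top. Point: on the axis (z), at the knob's gripping height; knob 28 mm wide 10 mm above and below it, top 13 mm above. Disc top 25 mm, disc underside (on the rim) 30 mm, plug underside 36 mm below it. Seated: 125 mm above the jar's underside; on the mat: 39 mm above the bench.
- lid_mat: Bare square mat of dark rubber, fixed, 170 x 170 mm, 3 mm thick, sides along its x and y, either left or right on the bench; origin at the centre of its underside.
- dish_stack: Bystander: loose stack of four red culture dishes, 95 mm diameter, 60 mm tall, on the side of the bench where the mat is not; origin at the centre of its underside.
- lamp_spirit: Bystander: loose round glass spirit lamp, 72 mm diameter up to 50 mm height, its cap 34 mm wide up to 102 mm; origin at the centre of its underside.
- sharps_box: Bystander: loose closed yellow box 72 x 74 mm, 60 mm tall; origin at the centre of its underside.
- dish: Bystander: loose single closed white culture dish, 92 mm diameter, 15 mm tall; origin at the centre of its underside.
- marker: Bystander: loose black felt marker lying along its y, 138 mm long, 11 mm wide, 13 mm tall; origin at the centre of its underside.
- tweezers: Bystander: loose steel forceps lying along its y, 133 mm long, 16 mm wide, 10 mm tall; origin at the centre of its underside.
- pipette_stand: Bystander: pipettor on a fixed stand, 82 x 60 mm, 226 mm tall; origin at the centre of its underside.
- rack_low: Bystander: fixed two-row tube rack at the left side, 57 mm along its x, 245 mm along its y, 188 mm tall; origin at the centre of its underside. (At the right rear, at x over 0.6 m and y below -0.38 m, a larger rack with stoppered tubes, 232 mm tall, always stands; behind x = 0.75 m stand a culture box and a shelf.)
There are look-alikes about, which are no part of the job. Leave any yellow look-alike of the part that bears bottle_center alone.

How it is judged:
On the way, in this order (a step that is already met when the one before it is completed fails the run):
1. the lid of the jar that holds the twin lies knob up, wholly on the mat (((horizontal distance between twin_center and jar_1 below 0.06 m and (x of lid_1_knob in the frame of lid_mat between -0.026 and 0.026 m and y of lid_1_knob in the frame of lid_mat between -0.026 and 0.026 m and height (world z) of lid_1_knob below 0.046 m and angle between lid_1_knob's own z axis and vertical below 0.08 rad)) or (horizontal distance between twin_center and jar_2 below 0.06 m and (x of lid_2_knob in the frame of lid_mat between -0.026 and 0.026 m and y of lid_2_knob in the frame of lid_mat between -0.026 and 0.026 m and height (world z) of lid_2_knob below 0.046 m and angle between lid_2_knob's own z axis and vertical below 0.08 rad)))), for 0.3 s.
2. the bottle stands upright in that jar beside its twin, while the lid lies on the mat (((horizontal distance between twin_center and jar_1 below 0.06 m and (x of lid_1_knob in the frame of lid_mat between -0.026 and 0.026 m and y of lid_1_knob in the frame of lid_mat between -0.026 and 0.026 m and height (world z) of lid_1_knob below 0.046 m and angle between lid_1_knob's own z axis and vertical below 0.08 rad) and (horizontal distance between twin_center and jar_1 below 0.06 m and z of twin_center in the frame of jar_1 below 0.052 m and angle between twin_center's own z axis and vertical below 0.15 rad) and (horizontal distance between bottle_center and jar_1 below 0.06 m and z of bottle_center in the frame of jar_1 below 0.052 m and angle between bottle_center's own z axis and vertical below 0.15 rad)) or (horizontal distance between twin_center and jar_2 below 0.06 m and (x of lid_2_knob in the frame of lid_mat between -0.026 and 0.026 m and y of lid_2_knob in the frame of lid_mat between -0.026 and 0.026 m and height (world z) of lid_2_knob below 0.046 m and angle between lid_2_knob's own z axis and vertical below 0.08 rad) and (horizontal distance between twin_center and jar_2 below 0.06 m and z of twin_center in the frame of jar_2 below 0.052 m and angle between twin_center's own z axis and vertical below 0.15 rad) and (horizontal distance between bottle_center and jar_2 below 0.06 m and z of bottle_center in the frame of jar_2 below 0.052 m and angle between bottle_center's own z axis and vertical below 0.15 rad)))), for 0.3 s.
At the end, for the whole second after the job is handed in: Bottle and twin both stand upright (within 0.15 rad) on the floor of the same jar, and both jars are closed: each lid level, within 8 mm of its jar's axis and down on the rim within 3.5 mm; all at rest (((horizontal distance between twin_center and jar_1 below 0.06 m and (horizontal distance between twin_center and jar_1 below 0.06 m and z of twin_center in the frame of jar_1 below 0.052 m and angle between twin_center's own z axis and vertical below 0.15 rad) and (horizontal distance between bottle_center and jar_1 below 0.06 m and z of bottle_center in the frame of jar_1 below 0.052 m and angle between bottle_center's own z axis and vertical below 0.15 rad)) or (horizontal distance between twin_center and jar_2 below 0.06 m and (horizontal distance between twin_center and jar_2 below 0.06 m and z of twin_center in the frame of jar_2 below 0.052 m and angle between twin_center's own z axis and vertical below 0.15 rad) and (horizontal distance between bottle_center and jar_2 below 0.06 m and z of bottle_center in the frame of jar_2 below 0.052 m and angle between bottle_center's own z axis and vertical below 0.15 rad))) and horizontal distance between lid_1_knob and jar_1 below 0.008 m and z of lid_1_knob in the frame of jar_1 between 0.121 and 0.1285 m and angle between each of lid_1_knob, lid_2_knob's own z axis and vertical below 0.04 rad and horizontal distance between lid_2_knob and jar_2 below 0.008 m and z of lid_2_knob in the frame of jar_2 between 0.121 and 0.1285 m and linear speed of each of jar_1, jar_2 below 0.02 m/s); the robot touches nothing.
It fails at once if the lid of the jar without the twin is shifted by more than 15 mm ((horizontal distance between twin_center and jar_1 below 0.06 m and distance of lid_2_knob from where it was at the start of the episode above 0.015 m) or (horizontal distance between twin_center and jar_2 below 0.06 m and distance of lid_1_knob from where it was at the start of the episode above 0.015 m)).
It fails at once if a jar is shifted by more than 30 mm (distance of any of jar_1, jar_2 from where it was at the start of the episode above 0.03 m).
It fails at once if a bystander is shifted by more than 20 mm (distance of any of dish_stack, lamp_spirit, sharps_box, dish, marker, tweezers from where it was at the start of the episode above 0.02 m).
It also fails if it takes over 67 s, if anything falls off the work surface, if the arm or the gripper's body presses on something with over 40 N, if the wrist force passes 120 N, or if a joint passes its speed limit or range.

## Working session

There is one attempt and no reset: what is moved stays moved. The work goes in short steps, Python scripts to look and compute and a tool call to move; the robot and the scene stay as the last step left them, time stands still between calls to the robot, and variables do not carry over. Pictures are saved under pics/ and viewed, about 8 in all and at most 12, crops included, and the job is handed in when it is done.

Besides the shell and the picture viewer there is one more tool, called after "Request:" as name(argument=value, ...) on one line, values as JSON. carry_out: Moves the arm, as the interface text tells. Its arguments: {"type":"object","properties":{"moves":{"type":"array","items":{"type":"number"}},"squeeze":{"type":"number"}},"required":["moves"]}

```bash
mkdir -p pics
cat > h.py <<'E'
import numpy as np, cv2
from scipy.spatial.transform import Rotation as R
from rig import manip
def cam(n, st=None):
    i=manip.camera_info(n); f=210/np.tan(np.radians(i['fov_y'])/2)
    K=np.array([[f,0,i['cx']],[0,f,i['cy']],[0,0,1]])
    if 'hand_eye' in i:
        st=st or manip.get_state(); q=st['ee_rot']
        T=np.eye(4); T[:3,:3]=R.from_quat([q[1],q[2],q[3],q[0]]).as_matrix(); T[:3,3]=st['position']
        M=np.linalg.inv(T@np.array(i['hand_eye']))
        return K,M[:3,:3],M[:3,3]
    return K,cv2.Rodrigues(np.array(i['rvec'],float))[0],np.array(i['tvec'],float).ravel()
def at(c,u,v,z):
    K,Rm,t=c; d=Rm.T@np.linalg.inv(K)@[u,v,1]; o=-Rm.T@t
    return o+d*(z-o[2])/d[2]
def px(c,p):
    K,Rm,t=c; q=K@(Rm@np.asarray(p)+t); return q[:2]/q[2]
def tri(c1,p1,c2,p2):
    A=[];b=[]
    for c,p in((c1,p1),(c2,p2)):
        K,Rm,t=c; d=Rm.T@np.linalg.inv(K)@[p[0],p[1],1]; d/=np.linalg.norm(d);o=-Rm.T@t
        P=np.eye(3)-np.outer(d,d);A.append(P);b.append(P@o)
    return np.linalg.lstsq(np.vstack(A),np.hstack(b),rcond=None)[0]
def snap(n,f,crop=None,s=1):
    im=cv2.cvtColor(manip.get_image(n),cv2.COLOR_RGB2BGR); cv2.imwrite('pics/full_'+f,im)
    if crop: x,y,w,h=crop; im=im[y:y+h,x:x+w]
    cv2.imwrite('pics/'+f,cv2.resize(im,None,fx=s,fy=s,interpolation=cv2.INTER_CUBIC))
E
python3 - <<'E'
from h import *
snap('scene','a.png',None,1.42); snap('side','b.png',None,1.42)
print(manip.get_state())
for n in('scene','side','wrist'):print(manip.camera_info(n))
E
```

```text
{'clock': 0.1, 'qpos': array([-1.33101452e+00,  2.76520259e-01,  1.50597251e+00,  2.78930396e-05,
        1.36068569e+00, -1.20997389e-01]), 'qd': array([-1.03103641e-03,  7.35640269e-04, -1.94337874e-03, -6.93295602e-05,
       -3.24067239e-05, -3.03407657e-04]), 'effort': array([ 1.03030517e-03, -4.17700410e+01, -2.46404940e+01, -2.48930437e-04,
        5.79579355e-03,  3.06789325e-06]), 'position': array([ 0.20287558, -0.53754248,  0.23054631]), 'ee_rot': array([-7.92313784e-04,  9.83774083e-01,  1.79409936e-01, -3.34510931e-05]), 'contact_force': array([ 0.16115628, -0.46737666, -0.24977127]), 'moment': array([ 0.01411637,  0.05266416, -0.02586427]), 'width': 0.08549810534965854}
{'fov_y': 55.0748262740781, 'cx': 283.46807979644177, 'cy': 212.3622283484849, 'rvec': array([ 1.29779294, -2.01905353,  1.08847982]), 'tvec': array([0.29429828, 0.35266998, 1.05295052])}
{'fov_y': 55.922410860584186, 'cx': 285.5264276784965, 'cy': 215.4028923499147, 'rvec': array([ 0.95358963, -2.1759982 ,  1.35183937]), 'tvec': array([0.44401754, 0.27512106, 0.88083904])}
{'fov_y': 64.9272513371906, 'cx': 279.76764557074955, 'cy': 207.05928863216383, 'hand_eye': array([[-2.53358399e-04, -9.65381530e-01, -2.60841786e-01,
         6.68119086e-02],
       [ 9.99999802e-01, -9.44440302e-05, -6.21770881e-04,
        -9.38511904e-04],
       [ 5.75611174e-04, -2.60841892e-01,  9.65381363e-01,
        -1.43499710e-01],
       [ 0.00000000e+00,  0.00000000e+00,  0.00000000e+00,
         1.00000000e+00]])}
```

View pics/a.png

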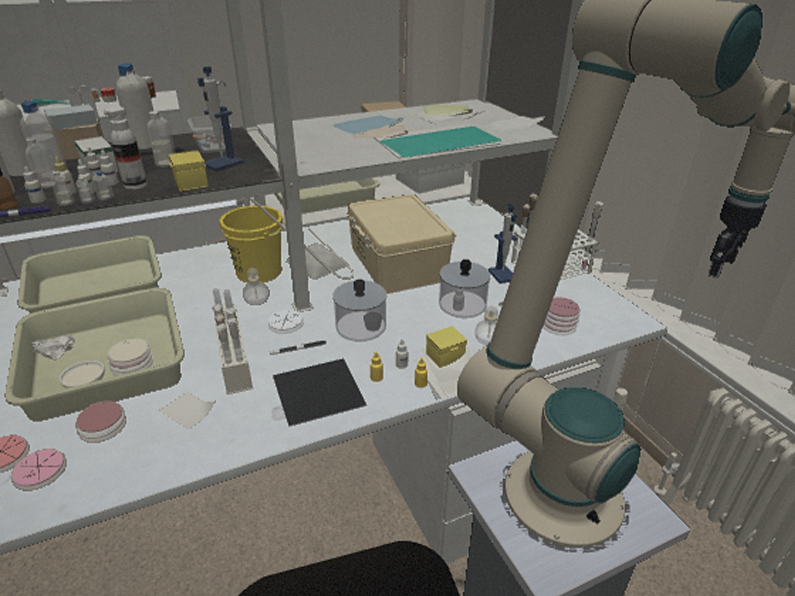

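View pics/b.png

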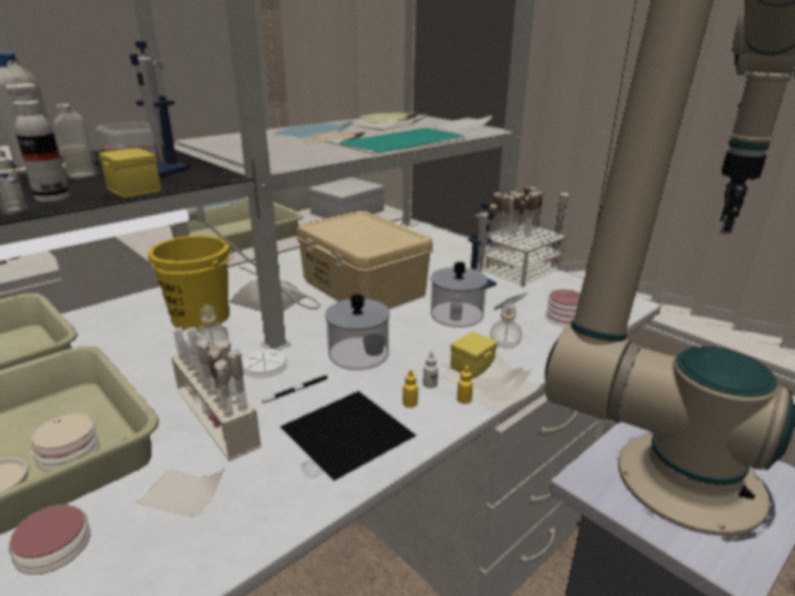

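Both views show the twin (cream) in the right-hand jar near scene px (459,298) and the dark bung in the left one. The loose cream bottle is at scene (402,354), between two yellow look-alikes, and the mat is at (320,390).

Run:
```python
from h import *
np.set_printoptions(precision=4,suppress=True)
a=cam('scene');b=cam('side');k=559/1.42/559*1.0
s=1/1.42
P=dict(knob2=((465,267),(459,270)),knob1=((360,287),(357,303)),btop=((403,341),(431,354)),bbase=((401,367),(430,386)),y1=((377,354),(411,373)),y2=((421,361),(466,368)),lamp=((491,308),(509,307)),sharps=((446,333),(474,341)),twin=((459,298),(456,311)),
m1=((273,376),(281,431)),m2=((346,360),(358,393)),m3=((366,402),(414,433)),m4=((288,423),(337,476)),mk1=((271,354),(263,401)),mk2=((325,342),(328,377)),pip=((512,208),(484,210)),dst=((563,301),(566,295)))
for n,(p,q) in P.items():
    p=np.array(p)*s;q=np.array(q)*s
    X=tri(a,p,b,q); print(n,X,'err',np.abs(px(a,X)-p).max().round(1))
    if n[0]=='m': print('   at z0',at(a,*p,.003),at(b,*q,.003))
    if n=='bbase':print(at(a,*p,0),at(b,*q,0))
```

```text
knob2 [ 0.6162 -0.1395  0.1214] err 0.5
knob1 [0.6381 0.1469 0.1209] err 0.6
btop [0.4581 0.1122 0.0677] err 0.5
bbase [0.448  0.1215 0.002 ] err 0.8
[0.4461 0.1218 0.    ] [0.4539 0.1169 0.    ]
y1 [0.4372 0.1858 0.068 ] err 0.3
y2 [0.3714 0.1093 0.0748] err 1.1
lamp [ 0.4557 -0.1223  0.0936] err 0.2
sharps [0.4407 0.0081 0.067 ] err 0.4
twin [ 0.6088 -0.1257  0.0266] err 0.8
m1 [ 0.5371  0.4036 -0.0021] err 0.6
   at z0 [0.5342 0.4041 0.003 ] [0.5284 0.4078 0.003 ]
m2 [ 0.5446  0.2241 -0.0159] err 0.6
   at z0 [0.5197 0.2319 0.003 ] [0.5267 0.239  0.003 ]
m3 [0.3704 0.2406 0.0016] err 0.3
   at z0 [0.3678 0.2415 0.003 ] [0.3704 0.2411 0.003 ]
m4 [0.3563 0.4157 0.0249] err 0.4
   at z0 [0.3764 0.4124 0.003 ] [0.3769 0.4017 0.003 ]
mk1 [0.6188 0.3882 0.0039] err 0.9
   at z0 [0.6147 0.3886 0.003 ] [0.625  0.3861 0.003 ]
mk2 [0.5945 0.2588 0.0136] err 0.2
   at z0 [0.6066 0.2553 0.003 ] [0.6089 0.2492 0.003 ]
pip [ 0.7249 -0.3492  0.2021] err 0.4
dst [ 0.448  -0.3402  0.0577] err 0.6
```

Request:
carry_out(moves=[100,3.2,3.7,0.6,0,100,3.2,3.7,0.6,0,100,3.2,3.7,0.6,0,100,3.2,3.7,0.6,0,100,3.2,3.7,0.6,0,100,3.2,3.7,0.6,0,100,3.2,3.7,0.6,0,100,3.2,3.7,0.6,0,100,3.2,3.7,0.6,0,100,3.2,3.7,0.6,0], squeeze=40)

```text
clock: 1.1
position: [0.5238, -0.1661, 0.2913]
ee_rot: [-0.0, 0.984, 0.18, -0.0]
contact_force: [0.5, -0.2, 0.6]
width: 0.0852
```

Run:
```python
from h import *
st=manip.get_state(); print(st['clock'],st['position'],st['qd'],R.from_quat(np.roll(st['ee_rot'],-1)).as_matrix()[:,0])
import pickle; pickle.dump(cam('wrist',st),open('c1.pkl','wb'))
snap('wrist','c.png',None,1.42)
```

```text
1.1 [ 0.52380354 -0.16612261  0.29127265] [ 0.88173775  0.25759615 -0.4757172  -0.00522316  0.21159514  0.87698086] [ 9.35551896e-01  3.53188976e-01 -4.43681780e-04]
```

View pics/c.png

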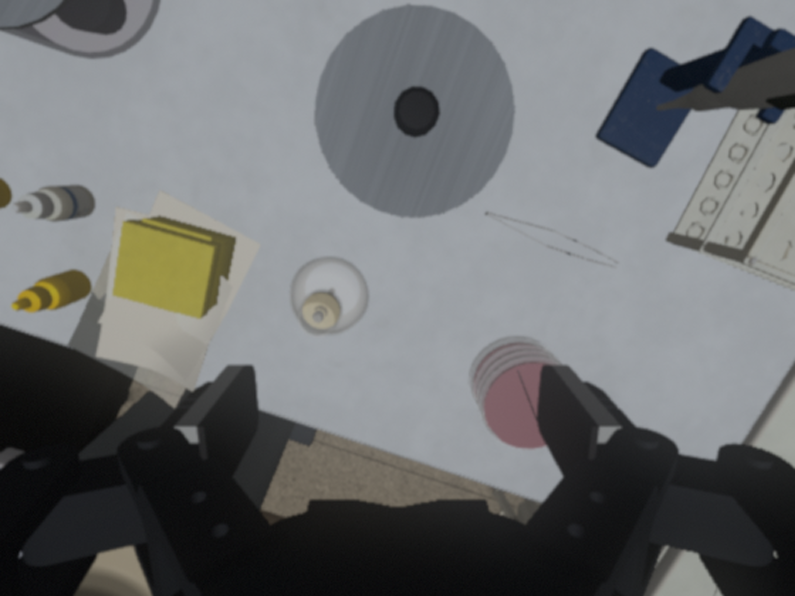

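The wrist view shows lid 2's disc centred at (415,111), with its knob at (416,111). It also shows the lamp (325,300), the loose bottle lying radially at (55,203) and the tweezers (550,240).

Run:
```python
from h import *
import pickle;c=pickle.load(open('c1.pkl','rb'));s=1/1.42
for n,u,v,z in(('disc',414.5,111,.1),('knobtop',416,111,.138),('discL',315,111,.1),('discR',514,111,.1),('tip',22,208,.076),('base',83,203,0),('body right edge',94,200,.0),('sharps',180,265,.06),('lampcap',320,312,.1)):print(n,at(c,u*s,v*s,z).round(4))
print(manip.get_state()['position'],manip.get_state()['qpos'])
```

```text
disc [ 0.624  -0.1394  0.1   ]
knobtop [ 0.62   -0.1405  0.138 ]
discL [ 0.6005 -0.0771  0.1   ]
discR [ 0.6475 -0.2017  0.1   ]
tip [0.458  0.1134 0.076 ]
base [0.4551 0.116  0.    ]
body right edge [0.4613 0.1071 0.    ]
sharps [ 0.4515 -0.0029  0.06  ]
lampcap [ 0.4678 -0.1243  0.1   ]
[ 0.52936742 -0.15980316  0.2920679 ] [-0.4249583   0.21175153  1.44392914  0.00897762  1.48218766  0.77870713]
```

Request:
carry_out(moves=[100,3.0,0.7,-0.5,0,100,3.0,0.7,-2,0,100,3.0,0.6,-3,0,100,0,0,-3,0,100,0,0,-2.5,0,100,0,0,0,0,100,0,0,0,0,100,0,0,0,0,100,0,0,0,0,100,0,0,0,0])

```text
clock: 2.15
position: [0.6135, -0.1484, 0.1829]
ee_rot: [0.001, 0.984, 0.179, 0.001]
contact_force: [-0.8, -0.5, 0.6]
width: 0.0856
```

Run:
```python
from h import *
st=manip.get_state(); print(st['clock'],st['position'])
c=cam('wrist',st);snap('wrist','d.png',None,1.42)
for p in((.621,-.140,.138),(.621,-.140,.1)):print(px(c,p)*1.42)
import pickle; pickle.dump(c,open('c2.pkl','wb'))
```

```text
2.15 [ 0.61351484 -0.14836876  0.18288801]
[387.22827862 307.92705388]
[388.70953579 285.98938862]
```

View pics/d.png

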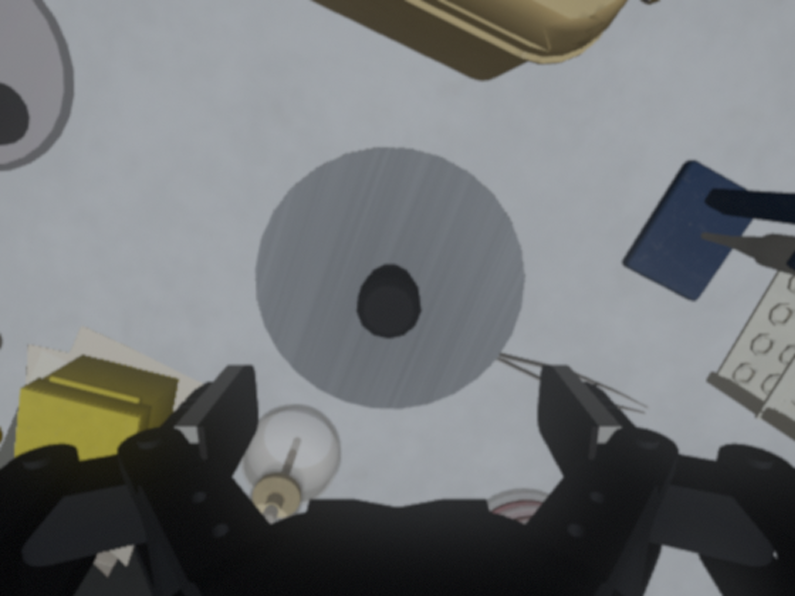

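The lid disc is centred at (390,278) and the knob top at (389,303). The knob's sides are clear for the jaws.

Run:
```python
from h import *
import pickle;c=pickle.load(open('c2.pkl','rb'));s=1/1.42
for u,v,z in((390,278,.1),(389,303,.138)):print(at(c,u*s,v*s,z))
```

```text
[ 0.62505195 -0.13917768  0.1       ]
[ 0.62327916 -0.13994644  0.138     ]
```

Request:
carry_out(moves=[100,1.0,0.9,-1,0,100,0,0,-2.5,0,100,0,0,-2.5,0,100,0,0,-1.7,0,100,0,0,0,0,40,0,0,0,0,20,0,0,0,0,10,0,0,0,0,10,0,0,0,0,10,0,0,0,0], squeeze=40)

```text
clock: 3.2
position: [0.6237, -0.1393, 0.1056]
ee_rot: [0.001, 0.984, 0.179, 0.001]
contact_force: [-0.6, 0.7, 4.1]
width: 0.0265
```

Run:
```python
from h import *
st=manip.get_state(); print(st['clock'],st['position'],st['width'],st['contact_force'])
```

```text
3.2 [ 0.6236758  -0.13927974  0.10557727] 0.026461513562399792 [-0.60095318  0.69966567  4.07518479]
```

Request:
carry_out(moves=[10,0,0,1,0,10,0,0,1.5,0,10,0,0,2,0,10,0,0,3,0,10,0,0,3,0,10,-0.5,1,3,0,10,-1,2.5,1,0,10,-1.5,4,0,0,10,-1.5,4,0,0,10,-1.5,4,0,0])

```text
clock: 4.2
position: [0.562, 0.0172, 0.2498]
ee_rot: [-0.0, 0.984, 0.179, 0.0]
contact_force: [1.0, 0.5, -0.8]
width: 0.0265
```

Run:
```python
from h import *
np.set_printoptions(precision=4,suppress=True)
st=manip.get_state(); print(st['clock'],st['position'],st['width'],st['contact_force'])
s=1/1.42
for n,f in(('scene','a.png'),('side','b.png')):
    im=cv2.imread('pics/full_'+f,0); m=(im<45).astype(np.uint8)
    k,l,stt,ce=cv2.connectedComponentsWithStats(m); seed=np.array([320,392])*s if n=='scene' else np.array([348,433])*s
    lab=l[int(seed[1]),int(seed[0])]; cs,_=cv2.findContours((l==lab).astype(np.uint8),cv2.RETR_EXTERNAL,cv2.CHAIN_APPROX_NONE)
    c0=max(cs,key=cv2.contourArea); ap=cv2.approxPolyDP(c0,6,True)[:,0]; print(n,cv2.contourArea(c0),ap.tolist())
    C=cam(n); w=np.array([at(C,u,v,.003) for u,v in ap]); print(w, w.mean(0))
C=cam('scene');D=cam('side')
print('rack base side',at(D,258*s,440*s,0),at(D,235*s,455*s,0),'scene',at(C,228*s,390*s,0),at(C,250*s,386*s,0))
```

```text
4.2 [0.562  0.0172 0.2498] 0.0264855705266474 [ 1.0362  0.5268 -0.8455]
scene 230283.5 [[0, 0], [0, 419], [167, 419], [186, 405], [280, 380], [309, 390], [324, 419], [559, 419], [559, 0]]
[[ 8.8217  1.7305  0.003 ]
 [ 0.2049  0.9134  0.003 ]
 [ 0.0536  0.5817  0.003 ]
 [ 0.0683  0.5361  0.003 ]
 [ 0.0373  0.3162  0.003 ]
 [-0.0146  0.265   0.003 ]
 [-0.0898  0.2674  0.003 ]
 [-0.3066 -0.2078  0.003 ]
 [ 5.3432 -8.1513  0.003 ]] [ 1.5687 -0.4165  0.003 ]
side 2784.5 [[290, 306], [253, 277], [200, 300], [235, 336]]
[[0.37   0.2467 0.003 ]
 [0.5242 0.2379 0.003 ]
 [0.5366 0.3967 0.003 ]
 [0.3784 0.4069 0.003 ]] [0.4523 0.322  0.003 ]
rack base side [0.5375 0.4475 0.    ] [0.5298 0.4941 0.    ] scene [0.5323 0.5064 0.    ] [0.5254 0.459  0.    ]
```

Request:
carry_out(moves=[10,-1.57,4.35,0,0,10,-1.57,4.35,0,0,10,-1.57,4.35,0,0,10,-1.57,4.35,0,0,10,-1.57,4.35,0,0,10,-1.57,4.35,0,0,10,-1.57,4.35,0,0,10,0,0,-3,0,10,0,0,-3,0,10,0,0,-3,0])

```text
clock: 5.2
position: [0.4526, 0.3211, 0.159]
ee_rot: [-0.0, 0.984, 0.18, 0.0]
contact_force: [-0.6, 0.1, -0.9]
width: 0.0263
```

Run:
```python
from h import *
st=manip.get_state(); print(st['clock'],st['position'],st['width'],st['contact_force'],st['qpos'])
snap('side','e.png',(140,180,280,200),2.8)
```

```text
5.2 [0.45260065 0.32113862 0.15898067] 0.026283978898296066 [-0.58882516  0.11408003 -0.90650745] [ 4.91830676e-01  2.95851204e-01  1.66412648e+00 -1.84789441e-04
  1.18072535e+00  1.70036463e+00]
```

View pics/e.png

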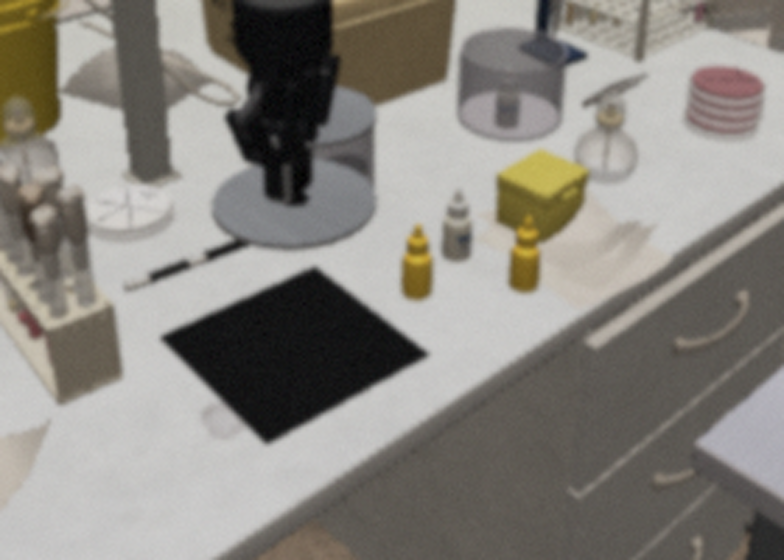

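The lid hangs level over the mat side. The open jar holds the twin at crop (507,110), and the bottle is at (457,225).

Request:
carry_out(moves=[10,0,0,-3,0,10,0,0,-3,0,10,0,0,-3,0,10,0,0,-2.5,0,10,0,0,-1.2,0,10,0,0,-0.7,0,10,0,0,-0.3,0,10,0,0,-0.1,0,10,0,0,-0.1,0,10,0,0,0,0])

```text
clock: 6.25
position: [0.4536, 0.3207, 0.0211]
ee_rot: [-0.0, 0.984, 0.179, 0.001]
contact_force: [-0.7, -0.1, -0.7]
width: 0.0263
```

Request:
carry_out(moves=[10,0,0,-0.1,0,10,0,0,-0.1,0,10,0,0,0,0,25,0,0,0,0,40,0,0,0,0,60,0,0,0,0,60,0,0,0,0,60,0,0,2,0,60,0,0,3,0,60,0,0,3,0])

```text
clock: 7.25
position: [0.4526, 0.3202, 0.0985]
ee_rot: [0.0, 0.984, 0.179, -0.001]
contact_force: [0.6, 0.4, 0.1]
width: 0.051
```

Request:
carry_out(moves=[60,0,0,4,0,60,0,-1,4,0,60,-0.3,-3,3.5,0,60,-0.6,-4.5,0,0,60,-0.6,-4.5,0,0,60,-0.6,-4.5,0,0,60,-1,-4.5,0,0,60,0,0,0,0,60,0,0,0,0,60,0,0,0,0])

```text
clock: 8.25
position: [0.4224, 0.1012, 0.2134]
ee_rot: [-0.0, 0.984, 0.18, 0.0]
contact_force: [0.7, -0.3, -0.4]
width: 0.0516
```

Run:
```python
from h import *
import pickle
st=manip.get_state(); print(st['clock'],st['position'],st['width'])
pickle.dump(cam('wrist',st),open('c3.pkl','wb'))
snap('wrist','f.png',None,1)
snap('scene','g0.png',(260,170,120,110),3.8)
a=cv2.imread('pics/f.png');b=cv2.imread('pics/g0.png')
b=cv2.resize(b,(456,418))
# left wrist (full 560 -> 1x), stacked under? save side by side halves
cv2.imwrite('pics/g.png',np.hstack([cv2.copyMakeBorder(a[60:,60:400],0,58,0,0,0),b]))
```

```text
8.25 [0.42241605 0.10120285 0.21335488] 0.05159580914953497
```

View pics/g.png

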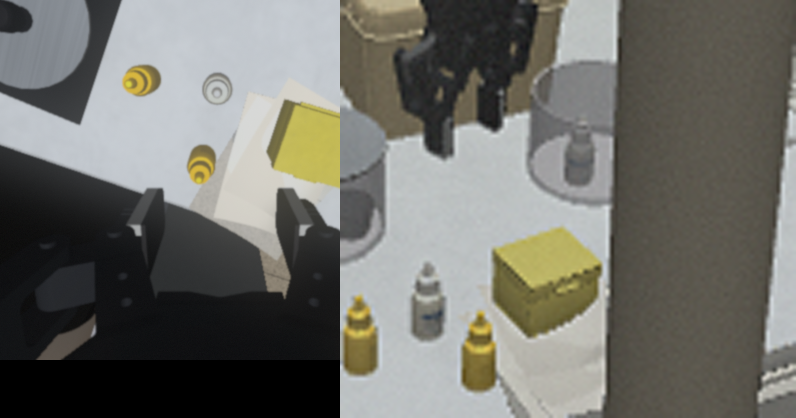

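The wrist crop shows the white bottle at full px (277,149), with the yellow ones clear of it. The scene crop shows the twin's base at full px (323,218) and its tip at (324,202).

Run:
```python
from h import *
import pickle;c=pickle.load(open('c3.pkl','rb'))
np.set_printoptions(precision=4,suppress=True)
im=cv2.imread('pics/full_f.png')[110:190,235:325]; cv2.imwrite('pics/h.png',cv2.resize(im,None,fx=6,fy=6,interpolation=cv2.INTER_CUBIC))
print('tip',at(c,276,151,.076),'body',at(c,277,148,.04))
a=cam('scene');b=cam('side')
print('twin base',at(a,322.9,216.5,.006),at(b,321.1,223.5,.006),'tri mid',tri(a,(323.2,212),b,(321.1,219)))
print('twin tip',at(a,323.7,201.8,.082))
for n,C in(('a',a),('b',b)): print(n,'jar base',px(C,(.6235,-.1395,0)),'rim',px(C,(.6235,-.1395,.095)))
```

```text
tip [0.4582 0.1194 0.076 ] body [0.4578 0.1187 0.04  ]
twin base [ 0.6009 -0.1204  0.006 ] [ 0.6072 -0.1274  0.006 ] tri mid [ 0.6024 -0.1208  0.0266]
twin tip [ 0.5886 -0.1113  0.082 ]
a jar base [324.2117 213.6648] rim [325.8738 192.7549]
b jar base [319.8683 222.3087] rim [321.3938 197.2353]
```

View pics/h.png

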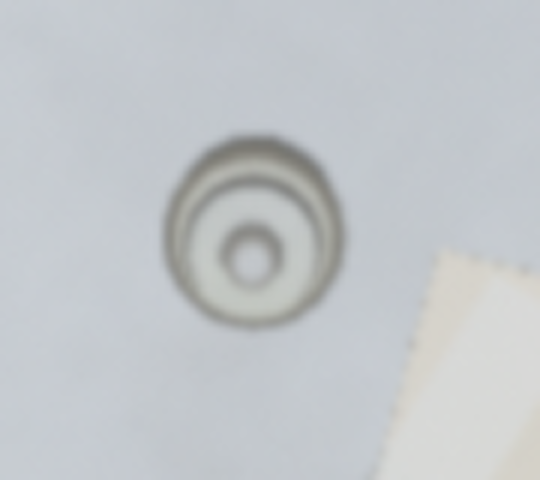

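Request:
carry_out(moves=[60,1.7,0.85,-2,0,60,1.7,0.85,-3,0,60,0,0,-4,0,60,0,0,-4,0,60,0,0,-3,0,60,0,0,-2.2,0,60,0,0,-1.1,0,60,0,0,0,0,40,0,0,0,0,25,0,0,0,0], squeeze=25)

```text
clock: 9.35
position: [0.4573, 0.1179, 0.0215]
ee_rot: [0.0, 0.984, 0.18, 0.001]
contact_force: [-0.4, -0.8, -0.1]
width: 0.0287
```

Request:
carry_out(moves=[15,0,0,0,0,15,0,0,0,0,15,0,0,0,0,15,0,0,0,0,15,0,0,0.5,0,15,0,0,1.5,0,15,0,0,3,0,15,0,0,4,0,15,0,0,4,0,15,0,0,4,0])

```text
clock: 10.35
position: [0.4554, 0.1173, 0.192]
ee_rot: [0.0, 0.984, 0.179, -0.0]
contact_force: [0.8, -0.4, -0.1]
width: 0.0283
```

Request:
carry_out(moves=[15,1.1,-2.5,0.2,-0.11,15,1.1,-2.5,0.2,-0.11,15,1.1,-2.5,0.2,-0.11,15,1.1,-2.5,0.2,-0.11,15,1.1,-2.5,0.2,-0.11,15,1.1,-2.5,0.2,-0.11,15,1.1,-2.5,0.2,-0.11,15,1.1,-2.5,0.2,-0.11,15,1.1,-2.5,0.2,-0.11,15,0,0,0,0])

```text
clock: 11.35
position: [0.5564, -0.1108, 0.2083]
ee_rot: [0.001, 0.95, -0.311, 0.001]
contact_force: [0.1, -0.4, -0.1]
width: 0.0285
```

Run:
```python
from h import *
import pickle
st=manip.get_state(); print(st['clock'],st['position'],st['width'],st['qpos'],R.from_quat(np.roll(st['ee_rot'],-1)).as_matrix()[:,0])
c=cam('wrist',st);pickle.dump(c,open('c4.pkl','wb'))
snap('wrist','i.png',None,1.42)
print(px(c,(.6235,-.1395,.095))*1.42,px(c,(.6235,-.1395,.006))*1.42)
```

```text
11.35 [ 0.55642362 -0.11080411  0.20832638] 0.028453452337646144 [-3.18115670e-01  2.77312868e-01  1.56113525e+00 -1.73039970e-03
  1.30140049e+00  1.88645716e+00] [ 0.8060674  -0.59181975  0.00217558]
[368.13479915 156.92279831] [375.61012719 159.82142233]
```

View pics/i.png

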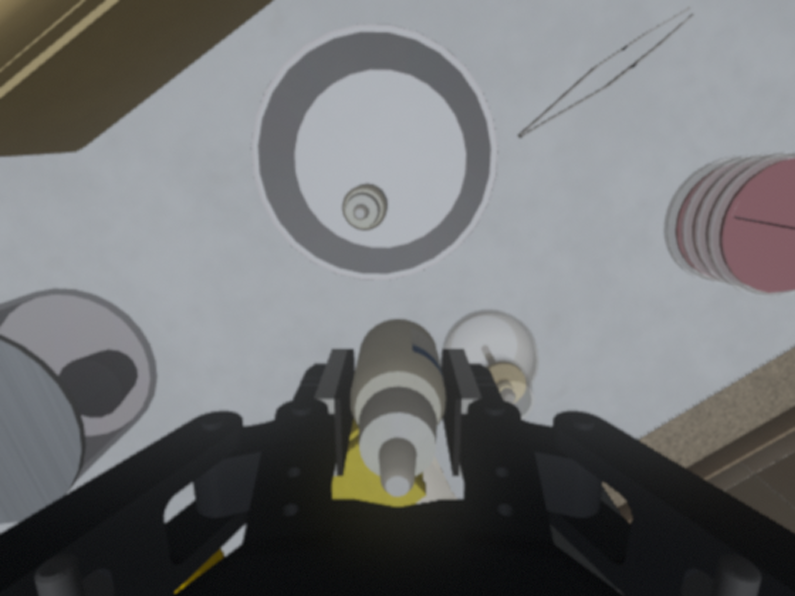

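The open jar's rim is centred at (375,151) and its floor at (380,158). The twin's tip is at (361,212). The bottle is held straight between the pads.

Run:
```python
from h import *
import pickle;c=pickle.load(open('c4.pkl','rb'));s=1/1.42
f=lambda u,v,z:at(c,u*s,v*s,z)[:2]
r=f(375,151,.095);g=f(380,158,.006);t=f(361,212,.082);t2=f(366,203,.03)
print('rim',r,'floor',g,'twin',t,t2)
j=(r+g)/2;d=(j-t)/np.linalg.norm(j-t);print('off',np.linalg.norm(j-t),np.degrees(np.arctan2(*d[::-1])),'target30',j+.03*d,'bottle axis px tip',px(c,np.r_[manip.get_state()['position'][:2],.208+.055])*1.42,px(c,np.r_[manip.get_state()['position'][:2],.208-.02])*1.42)
```

```text
rim [ 0.62374342 -0.14420754] floor [ 0.62264931 -0.14275533] twin [ 0.60261021 -0.11755387] [ 0.60398408 -0.11799647]
off 0.03310632254904929 -51.550867354280385 target30 [ 0.64185095 -0.16697625] bottle axis px tip [399.41363706 484.74000487] [398.44610096 354.33752418]
```

Request:
carry_out(moves=[15,2,-1.1,0,-0.1,15,2,-1.1,0,-0.1,15,2,-1.1,-1,0,15,1.7,-0.95,-2,0,15,0,0,-2,0,15,0,0,-2,0,15,0,0,0,0,15,0,0,0,0,15,0,0,0,0,15,0,0,0,0])

```text
clock: 12.4
position: [0.6327, -0.15, 0.1399]
ee_rot: [-0.0, 0.915, -0.403, 0.001]
contact_force: [-0.6, 0.8, -0.5]
width: 0.0282
```

Run:
```python
from h import *
import pickle
st=manip.get_state(); print(st['clock'],st['position'],st['contact_force'],st['qpos'][5])
c=cam('wrist',st);snap('wrist','j.png',None,1.42)
p=st['position'].copy()
print('jar rim px',px(c,(.6235,-.1415,.095))*1.42,'twin tip',px(c,(.603,-.116,.082))*1.42,'bottle base',px(c,(p[0],p[1],p[2]-.021))*1.42)
pickle.dump(c,open('c5.pkl','wb'))
```

```text
12.4 [ 0.63270885 -0.14995823  0.13991726] [-0.6005362   0.80892517 -0.52365953] 2.0599028340330072
jar rim px [402.72738241 354.27364423] twin tip [397.82173874 407.71650269] bottle base [400.57020043 347.76773345]
```

View pics/j.png

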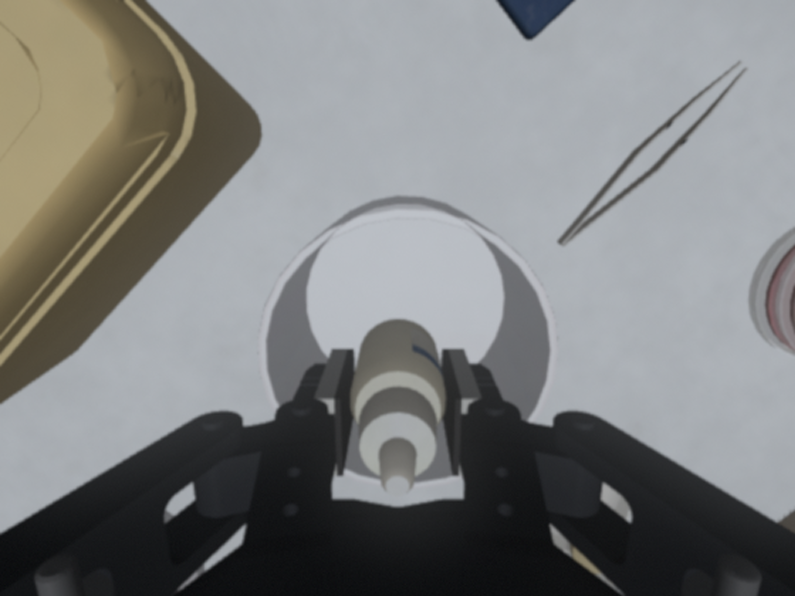

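Request:
carry_out(moves=[15,0,-0.1,-1,0,15,0,0,-1,0,15,0,0,-1.5,0,15,0,0,-1.5,0,15,0,0,-1.5,0,15,0,0,-1,0,15,0,0,-1,0,15,0,0,-0.5,0,15,0,0,-0.5,0,15,0,0,-0.5,0])

```text
clock: 13.45
position: [0.6325, -0.1512, 0.0384]
ee_rot: [-0.0, 0.915, -0.403, 0.0]
contact_force: [0.2, 0.1, -0.7]
width: 0.0283
```

Request:
carry_out(moves=[15,0,0,-0.2,0,15,0,0,-0.2,0,15,0,0,-0.2,0,15,0,0,-0.1,0,15,0,0,-0.1,0,15,0,0,-0.1,0,15,0,0,-0.1,0,15,0,0,0,0,15,0,0,0,0,15,0,0,0,0])

```text
clock: 14.45
position: [0.6315, -0.151, 0.0281]
ee_rot: [0.0, 0.915, -0.403, -0.001]
contact_force: [-3.2, -0.2, -0.1]
width: 0.0281
```

Request:
carry_out(moves=[15,0,0,-0.05,0,15,0,0,-0.05,0,15,0,0,0,0,15,0,0,0,0,15,0,0,0,0,15,0,0,0,0,15,0,0,0,0,15,0,0,0,0,15,0,0,0,0,15,0,0,0,0])

```text
clock: 15.45
position: [0.6318, -0.151, 0.0275]
ee_rot: [0.0, 0.915, -0.403, -0.0]
contact_force: [-5.9, -0.3, 4.5]
width: 0.0284
```

Run:
```python
from h import *
for i in range(3):
    st=manip.get_state(); print(st['position'],st['contact_force'],st['moment'])
snap('side','k.png',(260,140,140,105),5.6)
```

```text
[ 0.63184167 -0.15104439  0.02749594] [-5.90820493 -0.28774837  4.5279111 ] [0.05698831 0.43588675 0.11208472]
[ 0.63184167 -0.15104439  0.02749594] [-5.90820493 -0.28774837  4.5279111 ] [0.05698831 0.43588675 0.11208472]
[ 0.63184167 -0.15104439  0.02749594] [-5.90820493 -0.28774837  4.5279111 ] [0.05698831 0.43588675 0.11208472]
```

View pics/k.png

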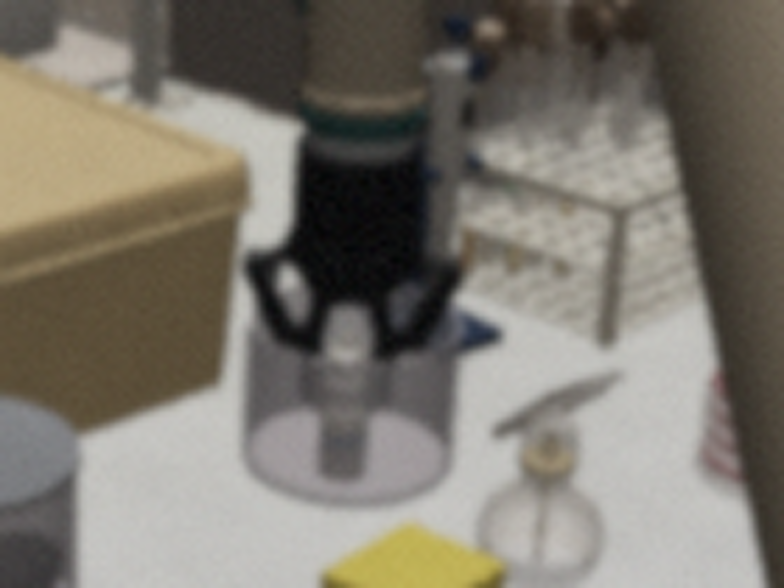

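The bottle is on the floor with Fz at 4.5 N. The finger links lie close to the rim and give Fx of −5.9 N, so I'll ease towards −x and open only a little while rising.

Request:
carry_out(moves=[15,-0.15,0,0,0,35,-0.05,0,0,0,37,0,0,0,0,38,0,0,0.1,0,40,0,0,0.2,0,42,0,0,0.4,0,44,0,0,0.7,0,44,0,0,1,0,44,0,0,1.5,0,44,0,0,2,0])

```text
clock: 16.5
position: [0.6299, -0.1508, 0.0871]
ee_rot: [-0.0, 0.915, -0.403, -0.0]
contact_force: [-0.3, 0.2, -1.1]
width: 0.0374
```

Request:
carry_out(moves=[44,0,0,2,0,44,0,0,3,0,44,0,0,3,0,44,-1,1,3,0,44,-2,2,2,0,44,-3,2,0,0,44,-2,1,0,0,44,0,0,0,0,44,0,0,0,0,44,0,0,0,0])

```text
clock: 17.5
position: [0.5513, -0.0916, 0.2168]
ee_rot: [-0.0, 0.915, -0.403, 0.001]
contact_force: [-0.1, -0.5, -0.3]
width: 0.0377
```

Run:
```python
from h import *
import pickle
st=manip.get_state(); print(st['clock'],st['position'],st['contact_force'],st['width'])
c=cam('wrist',st);snap('wrist','l.png',None,1.42);pickle.dump(c,open('c6.pkl','wb'))
```

```text
17.5 [ 0.55132768 -0.09161898  0.21682787] [-0.12650017 -0.48970388 -0.30638903] 0.03766239247949144
```

View pics/l.png

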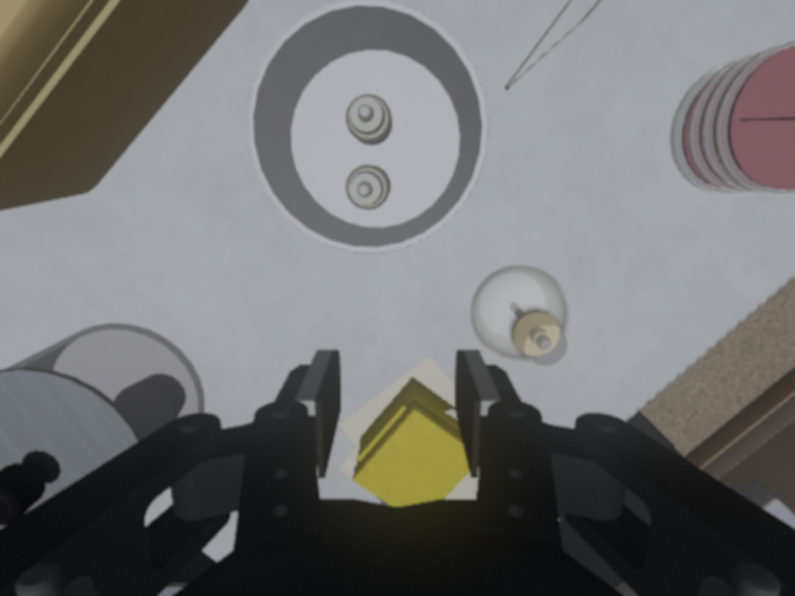

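Both bottles stand upright in the jar, at (367,118) and (367,187). The rim is centred at (368,127.5) and the floor at (375.5,138.5).

Run:
```python
from h import *
import pickle;c=pickle.load(open('c6.pkl','rb'));s=1/1.42
f=lambda u,v,z:at(c,u*s,v*s,z)[:2]
print('rim',f(368,127.5,.095),'floor',f(375.5,138.5,.006),'twin',f(363,190,.082),'bot',f(365,114,.082))
# ellipse fit of rim outer edge by code
im=cv2.imread('pics/full_l.png',0)
th=np.linspace(0,2*np.pi,120,endpoint=False);pts=[]
for a in th:
    rr=np.arange(76,95,.5);u=368*s+rr*np.cos(a);v=127.5*s+rr*np.sin(a)
    ok=(u>1)&(u<558)&(v>1)&(v<418)
    if ok.all():
        p=cv2.remap(im,u.astype(np.float32)[None],v.astype(np.float32)[None],1)[0].astype(float)
        pts.append(at(c,*(lambda k:(u[k],v[k]))(int(np.argmax(np.abs(np.gradient(cv2.GaussianBlur(p[None],(5,1),1)[0]))))),.095)[:2])
pts=np.array(pts);print(len(pts))
from scipy.optimize import least_squares
r=least_squares(lambda q:np.hypot(*(pts-q[:2]).T)-q[2],[.62,-.14,.065],loss='soft_l1',f_scale=.001);print(r.x)
```

```text
rim [ 0.62198884 -0.14359644] floor [ 0.62174572 -0.14317032] twin [ 0.60265855 -0.11618207] bot [ 0.62921074 -0.14801796]
107
[ 0.6204966  -0.14106068  0.06105647]
```

Request:
carry_out(moves=[44,-0.4,-1,1,0.149,44,-0.4,-1,1,0.149,44,-0.4,-1,1,0.149,44,-0.3,-0.9,0.9,0.149,44,-0.3,-0.9,0.9,0.149,44,-0.3,-0.9,0.9,0.149,44,-0.3,-0.9,0.9,0.149,44,-0.3,-0.8,0.8,0.147,44,0,0,0,0,44,0,0,0,0])

```text
clock: 18.55
position: [0.5236, -0.1654, 0.2899]
ee_rot: [-0.0, 0.984, 0.178, -0.0]
contact_force: [0.1, 0.0, -0.3]
width: 0.0375
```

```bash
cat > fit.py <<'E'
from h import *
from scipy.optimize import least_squares
def fit(c,im,z,rad,guess,lo,hi):
    pts=[]
    for a in np.linspace(0,2*np.pi,180,endpoint=False):
        rr=np.arange(lo,hi,.0004); w=[px(c,(guess[0]+r*np.cos(a),guess[1]+r*np.sin(a),z)) for r in rr]
        w=np.array(w,np.float32)
        if w.min()<1 or w[:,0].max()>558 or w[:,1].max()>418: continue
        p=cv2.remap(im,w[:,:1].T.copy(),w[:,1:].T.copy(),1)[0].astype(float)
        g=np.abs(np.gradient(cv2.GaussianBlur(p[None],(9,1),2)[0])); k=int(np.argmax(g)); r=rr[k]
        pts.append((guess[0]+r*np.cos(a),guess[1]+r*np.sin(a)))
    pts=np.array(pts)
    q=least_squares(lambda q:np.hypot(*(pts-q[:2]).T)-rad,guess,loss='soft_l1',f_scale=.0007).x
    e=np.abs(np.hypot(*(pts-q).T)-rad); return q.round(4),len(pts),np.median(e).round(4)
E
python3 - <<'E'
from fit import *
import pickle
L=lambda f:pickle.load(open(f,'rb')); G=lambda f:cv2.imread('pics/full_'+f,0)
st=manip.get_state(); print(st['clock'],st['position'],st['ee_rot'])
c=cam('wrist',st);snap('wrist','m.png');pickle.dump(c,open('c7.pkl','wb'))
g=np.array([.622,-.141])
print('lid before, c',fit(L('c1.pkl'),G('c.png'),.1,.067,g,.058,.076),'d',fit(L('c2.pkl'),G('d.png'),.1,.067,g,.058,.076))
for n,cc,im in(('i',L('c4.pkl'),G('i.png')),('l',L('c6.pkl'),G('l.png')),('now',c,G('m.png'))):
    print(n,'inner rim',fit(cc,im,.095,.061,g,.055,.0632),'outer',fit(cc,im,.095,.065,g,.0625,.072))
E
```

```text
18.55 [ 0.52358678 -0.16536668  0.28985944] [-2.11861612e-04  9.84120075e-01  1.77503892e-01 -3.86805816e-05]
lid before, c (array([ 0.6207, -0.1403]), 153, np.float64(0.0003)) d (array([ 0.6206, -0.1405]), 180, np.float64(0.0002))
i inner rim (array([ 0.6208, -0.141 ]), 180, np.float64(0.0002)) outer (array([ 0.6218, -0.141 ]), 180, np.float64(0.0012))
l inner rim (array([ 0.6208, -0.141 ]), 169, np.float64(0.0002)) outer (array([ 0.6224, -0.1415]), 149, np.float64(0.001))
now inner rim (array([ 0.621, -0.141]), 180, np.float64(0.0002)) outer (array([ 0.6226, -0.1408]), 163, np.float64(0.0012))
```

Request:
carry_out(moves=[60,-1.4,4.6,-0.3,0,60,-1.4,4.6,-0.3,0,60,-1.4,4.6,-0.3,0,60,-1.4,4.6,-0.3,0,60,-1.4,4.6,-0.3,0,60,-1.4,4.6,-0.3,0,60,-1.4,4.6,-0.3,0,60,-1.4,4.6,-0.3,0,60,-1.4,4.6,-0.3,0,60,-1.4,4.6,-0.3,0])

```text
clock: 19.6
position: [0.3818, 0.2971, 0.2598]
ee_rot: [0.0, 0.984, 0.179, -0.0]
contact_force: [0.8, 0.8, 0.2]
width: 0.0511
```

Run:
```python
from fit import *
manip.get_image('side');manip.get_image('side')
st=manip.get_state(); print(st['clock'],st['position'],st['qd'].round(2))
c=cam('wrist',st);snap('wrist','n.png')
im=cv2.imread('pics/full_n.png',0)
for g in((.45,.32),(.448,.318)):print(fit(c,im,.014,.067,np.array(g),.058,.076))
```

```text
19.7 [0.38026287 0.30031587 0.25927459] [-0.08 -0.02  0.01 -0.09  0.02 -0.06]
(array([0.4501, 0.3208]), 180, np.float64(0.0002))
(array([0.4501, 0.3207]), 180, np.float64(0.0001))
```

Request:
carry_out(moves=[60,3.5,1,-2,0,60,3.5,1,-3,0,60,0,0,-4,0,60,0,0,-4,0,60,0,0,-4,0,60,0,0,-3,0,60,0,0,-2,0,60,0,0,-1.2,0,60,0,0,-0.6,0,60,0,0,0,0])

```text
clock: 20.75
position: [0.4533, 0.3145, 0.0221]
ee_rot: [0.0, 0.984, 0.179, -0.0]
contact_force: [-0.2, 0.0, 0.4]
width: 0.051
```

Request:
carry_out(moves=[60,0,0,-0.1,0,40,0,0,0,0,20,0,0,0,0,10,0,0,0,0,10,0,0,0,0,10,0,0,0,0,10,0,0,0,0,10,0,0,0,0,10,0,0,0,0,10,0,0,0,0], squeeze=40)

```text
clock: 21.75
position: [0.4538, 0.3157, 0.0226]
ee_rot: [-0.001, 0.984, 0.179, 0.001]
contact_force: [-0.6, 1.0, 6.2]
width: 0.0259
```

Request:
carry_out(moves=[10,0,0,1,0,10,0,0,2,0,10,0,0,3,0,10,0,0,4,0,10,0,0,4,0,10,0,0,4,0,10,0.5,-1.4,4,0,10,1,-3,1,0,10,1.5,-4.3,0,0,10,1.5,-4.3,0,0])

```text
clock: 22.75
position: [0.4981, 0.1839, 0.2526]
ee_rot: [0.0, 0.984, 0.18, 0.001]
contact_force: [0.6, 0.3, -1.6]
width: 0.0264
```

Request:
carry_out(moves=[10,1.6,-4.3,0,0,10,1.6,-4.3,0,0,10,1.6,-4.3,0,0,10,1.6,-4.3,0,0,10,1.6,-4.3,0,0,10,1.6,-4.3,0,0,10,1.5,-4,0,0,10,1,-2,0,0,10,0,0,0,0,10,0,0,0,0])

```text
clock: 23.75
position: [0.6185, -0.133, 0.251]
ee_rot: [-0.001, 0.984, 0.179, -0.001]
contact_force: [-0.3, -0.2, -1.5]
width: 0.0264
```

Run:
```python
from fit import *
manip.get_image('side');manip.get_image('side')
st=manip.get_state(); print(st['clock'],st['position'],st['width'],st['qd'].round(3))
c=cam('wrist',st);snap('wrist','o.png'); im=cv2.imread('pics/full_o.png',0)
p=st['position'];z=p[2]-.0194+.0194+.0164-.025
print('lid in hand fit',fit(c,im,z,.067,p[:2],.058,.076))
```

```text
23.85 [ 0.61833953 -0.13184025  0.25142352] 0.02621821085067125 [ 0.009 -0.007 -0.001 -0.003 -0.005 -0.001]
lid in hand fit (array([ 0.6167, -0.1313]), 180, np.float64(0.0007))
```

Request:
carry_out(moves=[10,0.4,-0.9,-1,0,10,0,0,-3,0,10,0,0,-3,0,10,0,0,-3,0,10,0,0,-2,0,10,0,0,-0.9,0,10,0,0,0,0,10,0,0,0,0,10,0,0,0,0,10,0,0,0,0])

```text
clock: 24.9
position: [0.6239, -0.1423, 0.1237]
ee_rot: [0.001, 0.984, 0.179, 0.001]
contact_force: [-0.1, 0.2, -0.8]
width: 0.0267
```

Run:
```python
from fit import *
st=manip.get_state(); c=cam('wrist',st);snap('wrist','q.png'); im=cv2.imread('pics/full_q.png',0)
p=st['position'];print(st['clock'],p,st['contact_force'])
print('lid in hand fit',fit(c,im,p[2]+.0164-.025,.067,p[:2],.058,.076))
```

```text
24.9 [ 0.62390588 -0.14226659  0.12372823] [-0.11749103  0.18745522 -0.78164177]
lid in hand fit (array([ 0.6223, -0.1419]), 180, np.float64(0.0006))
```

Request:
carry_out(moves=[10,-0.1,0.1,-0.3,0,10,0,0,-0.3,0,10,0,0,-0.2,0,10,0,0,-0.2,0,10,0,0,-0.2,0,10,0,0,-0.1,0,10,0,0,0,0,10,0,0,0,0,10,0,0,0,0,10,0,0,0,0])

```text
clock: 25.95
position: [0.6222, -0.141, 0.1094]
ee_rot: [0.0, 0.984, 0.179, 0.0]
contact_force: [0.8, -0.3, -1.2]
width: 0.0269
```

Request:
carry_out(moves=[10,0,0,-0.1,0,10,0,0,-0.05,0,10,0,0,0,0,25,0,0,0,0,40,0,0,0,0,60,0,0,0,0,60,0,0,0,0,60,0,0,1.5,0,60,0,0,3,0,60,0,0,4,0])

```text
clock: 26.95
position: [0.6207, -0.1405, 0.1913]
ee_rot: [-0.001, 0.984, 0.179, -0.002]
contact_force: [1.0, 0.6, -0.3]
width: 0.0512
```

Request:
carry_out(moves=[60,0,0,4,0,60,-1,0,4,0,60,-3,-1,1,0,60,-3,-1,0,0,60,-3,-1,0,0,60,0,0,0,0,60,0,0,0,0,60,0,0,0,0,60,0,0,0,0,60,0,0,0,0])

```text
clock: 27.95
position: [0.5228, -0.1708, 0.2824]
ee_rot: [-0.0, 0.984, 0.18, -0.0]
contact_force: [-0.1, 0.2, -0.6]
width: 0.0515
```

Run:
```python
from fit import *
st=manip.get_state(); c=cam('wrist',st);snap('wrist','r.png'); im=cv2.imread('pics/full_r.png',0)
p=st['position'];print(st['clock'],p,st['contact_force'])
print('lid fit',fit(c,im,.1,.067,np.array([.621,-.141]),.058,.076))
snap('side','s0.png',(200,170,200,110),3.9)
a=cv2.imread('pics/full_r.png');b=cv2.imread('pics/s0.png')
a=cv2.resize(a,(227,170)); 
cv2.imwrite('pics/t.png',np.vstack([b,cv2.copyMakeBorder(a,0,0,0,b.shape[1]-227,0)]))
```

```text
27.95 [ 0.52281219 -0.1707816   0.28240661] [-0.11852175  0.24542395 -0.59261995]
lid fit (array([ 0.6205, -0.1406]), 146, np.float64(0.0003))
```

View pics/t.png

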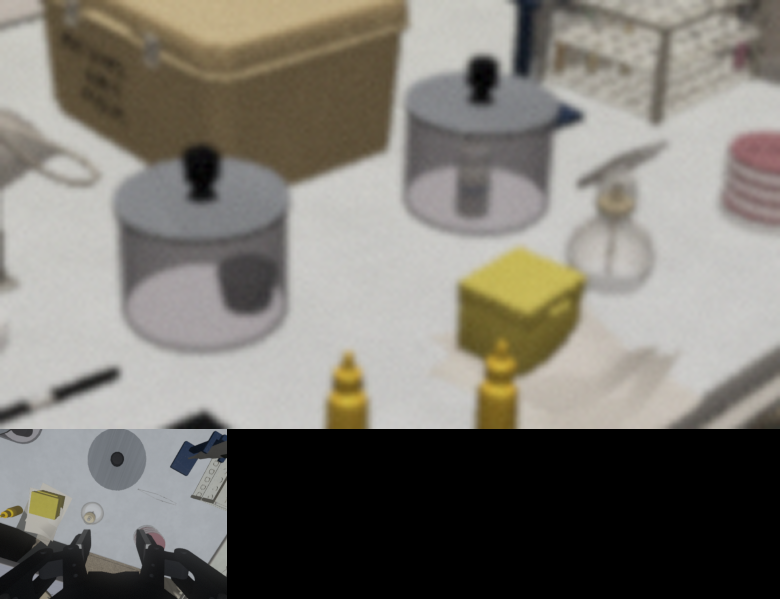

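Both lids look level and seated. The fit puts lid 2 at (0.6205, −0.1406) and the jar at (0.621, −0.141), within 1 mm. The bottles stand in jar 2 and the robot is clear, so I'm handing in.

```bash
python3 -c "
from rig import manip
print(manip.sign_off())"
```

```text
the job is handed in; nothing more can be done
None
```

The loose dropper bottle now stands beside its twin in the right-hand jar (jar_2), and that jar's lid is back on. I handed the job in at about 28 s of the 67 s allowed; the hand-in gives no verdict.

**What I did:** I lifted the lid of jar_2 off by the knob and set it knob up near the middle of the mat. I then stood the bottle on the jar's floor beside the twin and put the lid back.

**Last checks:**
- **Lid fit:** in the last wrist picture the lid lies within about 1 mm of the jar's axis. In the last side picture it looks level and fully down. The plug went in without any measurable force.
- **Bottles:** a wrist picture taken just before closing showed both standing upright about 40 mm apart. I had no clear view of both after the lid went on.
- **Jar position:** fits of the rim before and after inserting the bottle agree within 0.2 mm.
- **Other things:** the other jar stayed closed and untouched. In the last picture the lamp, yellow box and red dishes look undisturbed. I did not measure them, or check the white dish, marker and tweezers closely.

**What disagreed:**
- **Rim contact:** the finger links lightly touched the jar rim while I set the bottle down, at about 6 N sideways. I moved 2 mm away before opening the fingers.
- **Lid pick-up from the mat:** my second grip on the knob was about 5–6 mm off the planned point, so the lid probably slid a little on the mat. I corrected for this from a fit of the held lid before putting it back.
- **Hand readings of the rim:** two rim centres I read by eye were 3–4 mm from the fitted value, so I used the fit.

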